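# Isolate the marker and hold the terminal-box cover over its threads

### The arm

A 6-joint arm with a two-finger parallel gripper is mounted at the origin on the work surface. World frame = base frame: x ahead of the robot, y to its left, z up, the work surface at z = 0. Lengths are in mm, angles in rad, forces in N, time in s.
With the tool pointing down it reaches from about 400 to 925 mm from the base axis. Payload 12.5 kg.
Tool frame: the origin (TCP) lies on the centre line of the jaws, within the pads' length; the fingertips stand 25 mm ahead of it and the grasp point (between the pads) lies 6 mm ahead of it (env.tip_extent is the distance from the TCP to the fingertips, in mm); x points along the fingers, z is the direction in which the jaws open and shut, and the axes are right-handed (so a half turn about x gives the same grasp; the last joint's range is limited). The gripper opens to 95 mm and grips with 3 to 60 N. Pads are 20 mm wide; open, the fingers measure 119 mm over their backs; the gripper's body (75 mm by 180 mm) begins 59 mm behind the grasp point.
Start: joints at [-1.27, 0.491, 1.559, -0, 1.092, -0.106], TCP at [247.319, -574.001, 239.661] pointing down, gripper open.
Joint ranges: [-3.1, 3.1], [-0.84, 2.19], [0.05, 2.79], [-1.13, 4.28], [0.06, 2.93], [-2.69, 2.69]. Speed limits (rad/s): [2.22, 2.22, 2.79, 3.14, 3.14, 3.14].

### API

Orientations are given as [roll, pitch, yaw] about the fixed x, y, z axes, in that order (R = Rz(yaw) Ry(pitch) Rx(roll)).
In Python, from cell import env gives the robot as it stands.
- The arm moves only by the tool step_arm, never from a script. Its argument "rows" is a list of rows, each a list of 6 numbers: the shift along the tool's x, y, z in mm, then the turn, a rotation vector about the tool's x, y, z in rad. In form: [[x, y, z, wx, wy, wz], ...]. A call has 1 to 8 rows; each row shifts and turns the pose as measured when the row begins, along the tool's axes as they then stand; what a row does not reach is not made up. A row lasts 1/8 s, in which the tool goes at most 62.5 mm and 10.7 degrees, less where a joint would pass 70% of its speed; a pose out of reach is approached as far as the arm can. A call is refused whole if a number of a shift passes 62.5 or a number of a turn 0.188, either way. A call with a gripper value outside its range is refused whole. "grip" is the finger opening in mm, from 0 to 95.1, set as the call begins (left out, the last holds). The fingers move at their own pace and stop on an object; the grip force is fixed at half the most. Time passes only in rows, so rows that do not move let the fingers close. It gives the time, the measured TCP pose, the force and the opening at its end, in the units of the state.
- env.state(): the state, without advancing time (a new reading comes with each control period).
- env.read_camera(name): name is "side" or "top" or "wrist"; returns the picture (480x640x3 uint8, red, green, blue); there is no depth.
- env.get_calibration(name): a dict with "fx", "fy", "cx", "cy" (pixels), "pose" (4x4, takes a point from camera to world coordinates); the wrist camera has in their place "hand_eye" (4x4, takes a point from camera to tool coordinates, whose origin is the TCP and whose axes are the tool frame's). Camera axes: x right, y down, z forward; pixel columns grow to the right and rows downward; lengths in mm; the calibration is good to about 2 mm. The wrist camera is an equidistant fisheye: a pixel r from the principal point sees the ray r / f radians off the axis. A picture is of the moment at which its call begins: read the wrist's pose just before it. get_calibration takes no time and is no camera call.
- env.job_done(): hands the job in, once; it reports no verdict.
The state is a dict: "t": time; "joints": joint angles; "qvel": joint speeds; "tau": joint torques, N m; "eef_pos": TCP position; "tcp_rot": TCP orientation; "ft_force": force on the tool from outside, world axes, zero at the start; "moment": the same for the moment, N m; "opening": opening from 0.0 (shut) to 1.0 (fully open).
Only numpy, scipy, OpenCV 4.12 (cv2) and the standard library are available. Lean on these libraries where they do the work, as an engineer would, in place of code of your own. Each camera call takes 0.05 s, during which the arm holds its last target.

### The job

At the laser-marking bench, first switch the isolator off by turning its red handle a quarter turn clockwise until it clicks home. Then pick up the blue cover plate with the black handle and hold it level about one centimetre above the open terminal box, not touching it, with all four holes of the plate over the four threaded holes so that a colleague can start the screws (either way round will do). Finish still holding the plate there, steady, and do not disturb the other things on the bench.

Things in the scene. Friction and masses are not known exactly. Their poses are not given: they have to be found in the camera images.
- isolator (a joint): red rotary isolator handle on top of a grey box (100 x 90 x 50 high) with a yellow disc; turns about a vertical axis. 0 = on (white stripe at the green mark), 1.57 = off (white stripe at the black mark), grows clockwise seen from above, end stops at both. A spring detent pulls it to the nearer end: it takes up to about 0.15 N m, then past half-way snaps on to the end by itself when free
- isolator_grip (a point): on the axis of the red handle at gripping height, 82 above the table. The handle is an upright bar 64 long, 14 wide, from 60 to 96 above the table, above a round hub 40 across; the bar lies along this point's own x axis, which turns with it (white stripe on its -x half)
- isolator_base: the fixed grey box of the isolator, 100 x 90 x 50 high; origin under its centre on the table; at 'on' the bar lies along its x axis
- cover_handle (a point): centre of the grip bar of the cover plate, 34 above the plate's underside. The loose cover plate is blue painted aluminium, 130 (own x) x 100 (own y) x 5, 0.2 to 0.35 kg, lying flat on the table; the black bridge handle in its middle has a bar 72 long along own x, 14 wide, 18 high (25 to 43 above the underside). The balance point is under the handle
- cover: the same cover plate; origin at the centre of its underside, axes as above
- termbox: fixed grey terminal box, open on top, 130 (own x) x 100 (own y) x 60 high; origin under its centre on the table. Four corner bosses, flush with the rim 60 up, carry brass threaded holes (dark, 6 across, brass ring 13 across). Coloured terminals inside stay 27 below the rim; a short black cable gland pokes out of its +x side
- hole0 (a point): 12 mm through hole of the cover, at its underside, own (+x +y) corner, 53 in x and 38 in y from its centre
- hole1 (a point): 12 mm through hole of the cover, at its underside, own (-x +y) corner, 53 in x and 38 in y from its centre
- hole2 (a point): 12 mm through hole of the cover, at its underside, own (-x -y) corner, 53 in x and 38 in y from its centre
- hole3 (a point): 12 mm through hole of the cover, at its underside, own (+x -y) corner, 53 in x and 38 in y from its centre
- thread0 (a point): threaded hole of the terminal box, on top of the (+x +y) boss, 53 in x and 38 in y from the box's centre, 60 above the table
- thread1 (a point): threaded hole of the terminal box, on top of the (-x +y) boss, 53 in x and 38 in y from the box's centre, 60 above the table
- thread2 (a point): threaded hole of the terminal box, on top of the (-x -y) boss, 53 in x and 38 in y from the box's centre, 60 above the table
- thread3 (a point): threaded hole of the terminal box, on top of the (+x -y) boss, 53 in x and 38 in y from the box's centre, 60 above the table
- driver: bystander, loose: screwdriver, 170 long, lying flat; origin at its underside
- screw_tray: bystander, loose: yellow open tray 80 x 60 x 22; origin under its centre
- mug: bystander, loose: blue mug, 80 across, 90 tall; origin under its centre
- cleaner: bystander, loose: white bottle, 60 across, 150 tall; origin under its centre
- workpiece: bystander, loose: flat steel block with drilled holes, 70 x 120 x 30; origin under its centre
- mouse: bystander, loose: black computer mouse, 100 x 60 x 31; origin under its centre
- gauge: bystander, loose: brass cylinder, 36 across, 40 tall; origin under its centre
Things that resemble listed ones, but are neither listed nor needed, are in the scene too. Of the things that look like the cover, the larger one is meant.

How it is judged:
By the outcome, as a careful person would: the job done as asked, in the order asked, and still so for the second after the job is handed in, while the arm keeps its last pose, push and grip.
It also fails if it takes over 51 s, if anything falls off the work surface, if the arm or the gripper's body presses on something with over 40 N, if the wrist force passes 120 N, or if a joint passes its speed limit or range.

## Working session

There is one attempt and no reset: what is moved stays moved. The work goes in short steps, Python scripts to look and compute and a tool call to move; the robot and the scene stay as the last step left them, time stands still between calls to the robot, and variables do not carry over. Pictures are saved under pics/ and viewed, and the job is handed in when it is done.

Besides the shell and the picture viewer there is one more tool, called after "Request:" in YAML: its name, and indented under it one key for each argument. step_arm: Moves the arm, as the interface text tells. Its arguments: {"type":"object","properties":{"rows":{"type":"array","items":{"type":"array","items":{"type":"number"}}},"grip":{"type":"number"}},"required":["rows"]}

```bash
ls; mkdir -p pics; python3 - <<'E'
from cell import env
import cv2,numpy as np
for n in ["top","side","wrist"]:
    cv2.imwrite(f"pics/{n}0.png",env.read_camera(n)[:,:,::-1])
    c=env.get_calibration(n); print(n,{k:(np.round(v,3).tolist()) for k,v in c.items()})
print(env.state(), env.tip_extent)
E
```

```text
pics
top {'fx': 487.72, 'fy': 487.72, 'cx': 317.462, 'cy': 242.016, 'pose': [[-0.025, -0.986, 0.166, 360.053], [-1.0, 0.025, -0.003, 7.457], [-0.001, -0.166, -0.986, 1309.377], [0.0, 0.0, 0.0, 1.0]]}
side {'fx': 510.148, 'fy': 510.148, 'cx': 318.737, 'cy': 240.721, 'pose': [[-0.723, -0.388, 0.571, -206.793], [-0.69, 0.418, -0.591, 796.137], [-0.009, -0.822, -0.57, 840.99], [0.0, 0.0, 0.0, 1.0]]}
wrist {'fx': 371.648, 'fy': 371.648, 'cx': 320.849, 'cy': 238.965, 'hand_eye': [[-0.0, -0.238, 0.971, -145.053], [0.0, -0.971, -0.238, 66.714], [1.0, 0.0, 0.0, 0.116], [0.0, 0.0, 0.0, 1.0]]}
{'t': 0.15, 'joints': array([-1.26962961e+00,  4.91424075e-01,  1.55934307e+00,  1.46235078e-05,
        1.09169476e+00, -1.05622862e-01]), 'qvel': array([-3.51451644e-04, -3.30113830e-03,  4.81755208e-04, -9.05612986e-05,
        6.10426508e-05,  5.06153489e-04]), 'tau': array([ 1.75852088e-03, -6.12897062e+01, -2.58280098e+01,  6.92344713e-02,
        4.73310356e-02, -7.79858533e-05]), 'eef_pos': array([ 247.24928827, -573.82936507,  239.18254806]), 'tcp_rot': array([3.0210487 , 1.56992698, 1.85703521]), 'ft_force': array([ 0.2721744 ,  0.47034818, -0.09584592]), 'moment': array([-0.02051038,  0.03427335,  0.02965252]), 'opening': 0.9999413240106184} 25.0
```

View pics/top0.png

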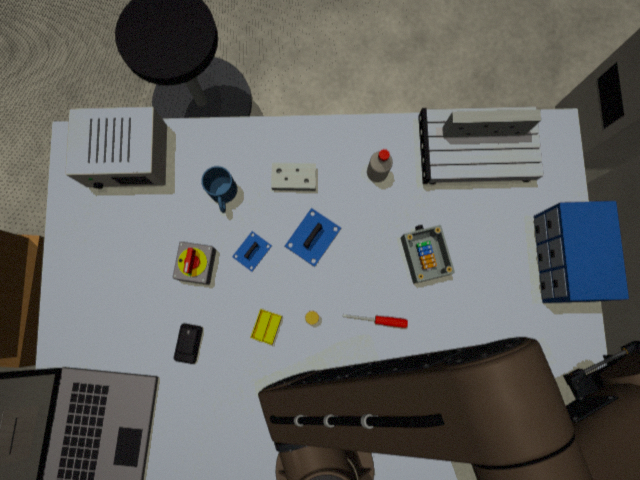

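View pics/side0.png

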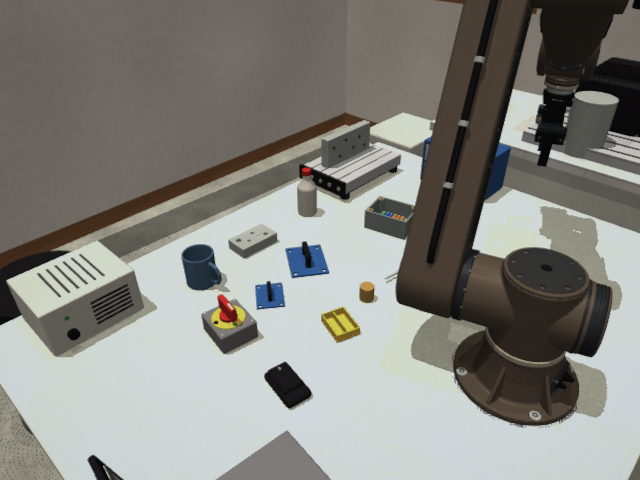

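View pics/wrist0.png

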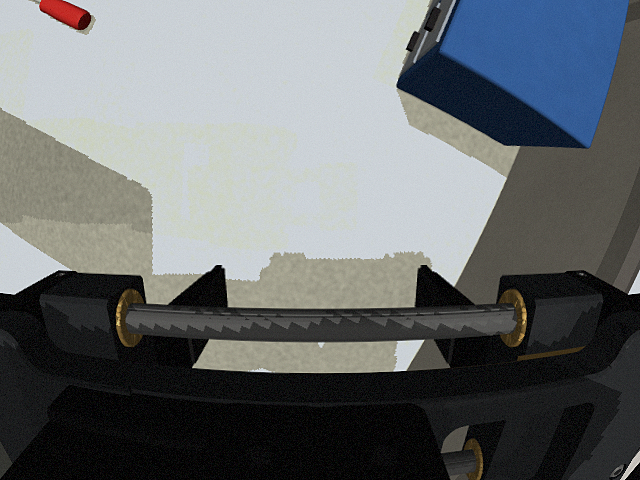

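Candidates in the top view:
- **Cover:** blue plates at (313,237), larger, and (252,251), smaller. I choose (313,237). The blue drawer cabinet at (580,250) is not a plate.
- **Isolator:** red and yellow on the grey box at (194,262). The cleaner cap (384,155) and driver handle (390,322) are also red but are not it.
- **Terminal box:** open grey box at (427,254).

Next I'll check these in close crops and measure.

```bash
cat > h.py <<'E'
from cell import env
import cv2,numpy as np
from scipy.spatial.transform import Rotation as Rn
def ray(n,uv,T=None):
    c=env.get_calibration(n)
    x=(uv[0]-c['cx'])/c['fx'];y=(uv[1]-c['cy'])/c['fy']
    if n=='wrist':
        r=np.hypot(x,y);d=np.array([x/r*np.sin(r),y/r*np.sin(r),np.cos(r)]) if r>0 else np.array([0,0,1.])
        P=T@np.array(c['hand_eye'])
    else: d=np.array([x,y,1.]);P=np.array(c['pose'])
    return P[:3,3],P[:3,:3]@d
def onz(n,uv,z,T=None):
    o,d=ray(n,uv,T);return o+d*(z-o[2])/d[2]
def tcp(s=None):
    s=s or env.state();T=np.eye(4);T[:3,:3]=Rn.from_euler('xyz',s['tcp_rot']).as_matrix();T[:3,3]=s['eef_pos'];return T
def proj(n,p,T=None):
    c=env.get_calibration(n);P=np.array(c['pose']) if n!='wrist' else T@np.array(c['hand_eye'])
    q=P[:3,:3].T@(np.array(p)-P[:3,3])
    if n=='wrist':
        th=np.arctan2(np.hypot(q[0],q[1]),q[2]);k=th/np.hypot(q[0],q[1]);return np.array([c['cx']+c['fx']*k*q[0],c['cy']+c['fy']*k*q[1]])
    return np.array([c['cx']+c['fx']*q[0]/q[2],c['cy']+c['fy']*q[1]/q[2]])
def snap(n,name):
    T=tcp();im=env.read_camera(n)[:,:,::-1].copy();cv2.imwrite(f'pics/{name}.png',im);return T,im
E
python3 - <<'E'
from h import *
im=cv2.imread('pics/top0.png')
def crop(x0,y0,w,h,k): return cv2.resize(im[y0:y0+h,x0:x0+w],None,fx=k,fy=k,interpolation=cv2.INTER_CUBIC)
a=np.hstack([crop(164,232,60,60,4.4).copy()[:260,:260],crop(283,207,60,60,4.4)[:260,:260],crop(397,222,60,68,4.4)[:260,:260]])
cv2.imwrite('pics/crop0.png',a)
hsv=cv2.cvtColor(im,cv2.COLOR_BGR2HSV)
def comps(m,lo=30):
    n,l,s,c=cv2.connectedComponentsWithStats(m.astype(np.uint8))
    return [(i,s[i].tolist(),c[i].round(1).tolist()) for i in range(1,n) if s[i][4]>lo],l
H,S,V=[hsv[...,i].astype(int) for i in range(3)]
blue=(H>100)&(H<125)&(S>150)&(V>60)
for i,s,c in comps(blue,100)[0]: print('blue',s,c)
for x0,x1,y0,y1,z in [(280,345,205,270,5),(230,275,228,274,5)]:
    m=np.zeros_like(blue,np.uint8);m[y0:y1,x0:x1]=blue[y0:y1,x0:x1]
    r=cv2.minAreaRect(np.argwhere(m)[:,::-1].astype(np.float32));b=cv2.boxPoints(r)
    w=np.array([onz('top',p,z) for p in b]);print(w.round(0).tolist(),w.mean(0),np.linalg.norm(w[0]-w[1]),np.linalg.norm(w[1]-w[2]))
red=((H<8)|(H>172))&(S>150)&(V>100)
for i,s,c in comps(red,30)[0]: print('red',s,c,onz('top',c,90))
yel=(H>22)&(H<35)&(S>150)&(V>120)
for i,s,c in comps(yel,30)[0]: print('yel',s,c,onz('top',c,52))
print(onz('top',(427,254),60))
E
```

```text
blue [560, 201, 69, 100, 5653] [593.3, 251.0]
blue [285, 209, 55, 57, 1370] [312.4, 237.0]
blue [235, 234, 34, 35, 615] [251.7, 251.0]
[[572.0, 92.0, 5.0], [675.0, 18.0, 5.0], [617.0, -60.0, 5.0], [515.0, 14.0, 5.0]] [594.77213859  16.05080259   5.        ] 126.99168682553906 97.72127717683554
[[546.0, 233.0, 5.0], [614.0, 182.0, 5.0], [573.0, 130.0, 5.0], [506.0, 181.0, 5.0]] [559.62749858 181.47346592   5.        ] 84.81055411474527 66.15201551688172
red [379, 150, 10, 10, 83] [383.6, 154.3] [ 792.93621969 -175.41367924   90.        ]
red [185, 248, 8, 25, 83] [188.5, 257.1] [534.47471721 329.41021962  90.        ]
red [193, 256, 6, 13, 47] [195.7, 262.0] [521.56108908 311.04671898  90.        ]
red [375, 316, 32, 12, 264] [391.1, 321.4] [ 361.73472797 -173.43921891   90.        ]
yel [178, 249, 10, 27, 115] [182.1, 261.4] [529.0524768  355.85325663  52.        ]
yel [192, 248, 15, 28, 197] [200.3, 262.1] [526.03238043 308.56006636  52.        ]
yel [251, 310, 30, 34, 617] [266.2, 326.7] [356.45268466 138.73741427  52.        ]
yel [306, 312, 13, 12, 123] [311.6, 317.5] [376.6564603   22.91078659  52.        ]
[ 531.3551699  -279.31327794   60.        ]
```

View pics/crop0.png

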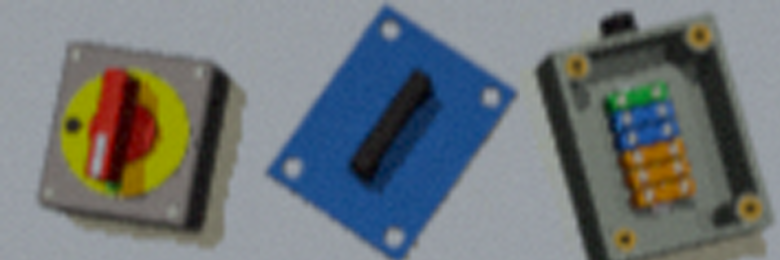

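The crop confirms the three choices. The isolator stripe is at the green mark (bottom, ~(186,272) in the full picture), with the black mark on its left at (181,261). The large plate measures 127x98, against 130x100 given. The terminal box gland points up-image. I'll approach by way of the terminal box and refine there with the wrist camera.

```bash
cat >> h.py <<'E'
def phi(T=None):
    T=tcp() if T is None else T
    return np.arctan2(T[1,2],T[0,2])
def plan(p,ph,n):
    """rows (equal in world) from measured pose to TCP p, jaw angle ph in n rows"""
    T=tcp();f0=phi(T);d=(ph-f0+np.pi)%(2*np.pi)-np.pi
    # levelling error in tool axes
    c,s=np.cos(ph),np.sin(ph);Rt=np.array([[0,-s,c],[0,c,s],[-1,0,0]])
    err=Rn.from_matrix(T[:3,:3].T@Rt).as_rotvec()
    dp=(np.array(p)-T[:3,3])/n
    print('dphi',round(d,3),'rotvec',err.round(4),'dist',np.linalg.norm(dp*n).round(1))
    for i in range(n):
        R=T[:3,:3]@Rn.from_rotvec(err*i/n).as_matrix()
        print(np.r_[R.T@dp,err/n].round(3).tolist())
E
python3 - <<'E'
from h import *
print('phi',phi(),env.state()['joints'])
from itertools import product
im=cv2.imread('pics/top0.png');hsv=cv2.cvtColor(im,cv2.COLOR_BGR2HSV);H,S,V=[hsv[...,i].astype(int) for i in range(3)]
# brass rings in top view near termbox
m=(H>12)&(H<28)&(S>110)&(V>110);m[:, :395]=0;m[:,460:]=0;m[:215]=0;m[295:]=0
n,l,s,c=cv2.connectedComponentsWithStats(m.astype(np.uint8))
for i in range(1,n):
    if s[i][4]>4: print(s[i].tolist(),c[i].round(1),onz('top',c[i],60).round(1))
plan((500,-290,215),phi(),7)
E
```

```text
phi -1.1640134451714401 [-1.26962961e+00  4.91424075e-01  1.55934307e+00  1.46235078e-05
  1.09169476e+00 -1.05622862e-01]
[435, 228, 5, 4, 13] [437.3 229.5] [ 595.  -310.2   60. ]
[408, 235, 4, 4, 12] [409.5 236.5] [ 578.4 -236.7   60. ]
[421, 254, 16, 15, 144] [428.7 260.9] [ 513.3 -282.5   60. ]
[447, 267, 5, 5, 18] [449.1 269.1] [ 490.9 -333.6   60. ]
[419, 274, 4, 5, 12] [420.4 276.2] [ 474.2 -258.8   60. ]
dphi 0.0 rotvec [-0.     -0.0009 -0.0001] dist 380.8
[3.48, 49.203, -22.949, -0.0, -0.0, -0.0]
[3.476, 49.203, -22.95, -0.0, -0.0, -0.0]
[3.472, 49.203, -22.95, -0.0, -0.0, -0.0]
[3.469, 49.203, -22.951, -0.0, -0.0, -0.0]
[3.465, 49.203, -22.951, -0.0, -0.0, -0.0]
[3.462, 49.203, -22.951, -0.0, -0.0, -0.0]
[3.458, 49.204, -22.952, -0.0, -0.0, -0.0]
```

Thread rings measure 106.5 x 75.4 apart, against 106 x 76 given. The box centre is about (535,-285) with yaw about 12°. I'll move over it while turning the wrist.

```bash
python3 - <<'E'
from h import *
plan((480,-260,240),0.2,8)
E
```

```text
dphi 1.364 rotvec [-1.364e+00 -7.000e-04 -7.000e-04] dist 390.7
[-0.077, 42.241, -24.516, -0.171, -0.0, -0.0]
[-0.082, 45.788, -16.994, -0.171, -0.0, -0.0]
[-0.087, 48.008, -8.978, -0.171, -0.0, -0.0]
[-0.092, 48.835, -0.702, -0.171, -0.0, -0.0]
[-0.095, 48.246, 7.594, -0.171, -0.0, -0.0]
[-0.098, 46.258, 15.67, -0.171, -0.0, -0.0]
[-0.101, 42.928, 23.292, -0.171, -0.0, -0.0]
[-0.102, 38.354, 30.238, -0.171, -0.0, -0.0]
```

Request:
step_arm:
  rows:
    - [0,42,-24,-0.17,0,0]
    - [0,46,-17,-0.17,0,0]
    - [0,48,-9,-0.17,0,0]
    - [0,49,-1,-0.17,0,0]
    - [0,48,8,-0.17,0,0]
    - [0,46,16,-0.17,0,0]
    - [0,43,23,-0.17,0,0]
    - [0,38,30,-0.17,0,0]

```text
t: 1.15
eef_pos: [479.8, -250.2, 237.7]
tcp_rot: [1.833, 1.568, 2.067]
ft_force: [0.7, -0.3, 0.1]
opening: 1.001
```

```bash
python3 - <<'E'
from h import *
T,im=snap('wrist','w1');print(T.round(3),phi(T),env.state()['t']);np.save('w1.npy',T)
plan((480,150,240),1.4,8)
E
```

```text
[[-1.00000e-03 -2.32000e-01  9.73000e-01  4.79829e+02]
 [ 3.00000e-03  9.73000e-01  2.32000e-01 -2.50243e+02]
 [-1.00000e+00  3.00000e-03 -1.00000e-03  2.37687e+02]
 [ 0.00000e+00  0.00000e+00  0.00000e+00  1.00000e+00]] 0.2337343974932646 1.2
dphi 1.156 rotvec [-1.1556  0.0024 -0.0033] dist 396.4
[-0.095, 48.14, 11.754, -0.144, 0.0, -0.0]
[-0.119, 45.947, 18.562, -0.144, 0.0, -0.0]
[-0.144, 42.796, 24.982, -0.144, 0.0, -0.0]
[-0.169, 38.754, 30.883, -0.144, 0.0, -0.0]
[-0.194, 33.905, 36.14, -0.144, 0.0, -0.0]
[-0.219, 28.35, 40.644, -0.144, 0.0, -0.0]
[-0.242, 22.204, 44.301, -0.144, 0.0, -0.0]
[-0.264, 15.595, 47.036, -0.144, 0.0, -0.0]
```

View pics/w1.png

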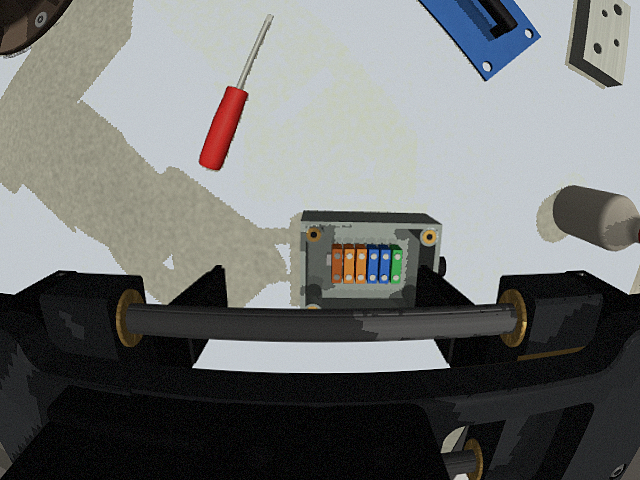

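The view shows the terminal box with two rings at (314,234) and (429,236), and the blue plate at top right. On to the isolator.

Request:
step_arm:
  rows:
    - [0,48,12,-0.16,0,0]
    - [0,46,20,-0.16,0,0]
    - [0,42,27,-0.16,0,0]
    - [0,38,33,-0.16,0,0]
    - [0,33,38,-0.16,0,0]
    - [0,27,42,-0.16,0,0]
    - [0,20,46,-0.16,0,0]
    - [0,12,48,-0.16,0,0]

```text
t: 2.2
eef_pos: [467.0, 164.0, 238.4]
tcp_rot: [0.251, 1.567, 1.814]
ft_force: [1.3, -0.1, 0.6]
opening: 1.002
```

```bash
python3 - <<'E'
from h import *
T,im=snap('wrist','w2');print(T[:3,3].round(1),phi(T),env.state()['t']);np.save('w2.npy',T)
plan((460,310,210),1.5,5)
E
```

```text
[467.  164.  238.4] 1.5630795252759515 2.25
dphi -0.073 rotvec [ 0.073   0.0054 -0.0012] dist 144.9
[5.844, 1.207, 28.35, 0.015, 0.001, -0.0]
[5.814, 1.622, 28.336, 0.015, 0.001, -0.0]
[5.783, 2.037, 28.315, 0.015, 0.001, -0.0]
[5.752, 2.452, 28.289, 0.015, 0.001, -0.0]
[5.721, 2.866, 28.256, 0.015, 0.001, -0.0]
```

View pics/w2.png

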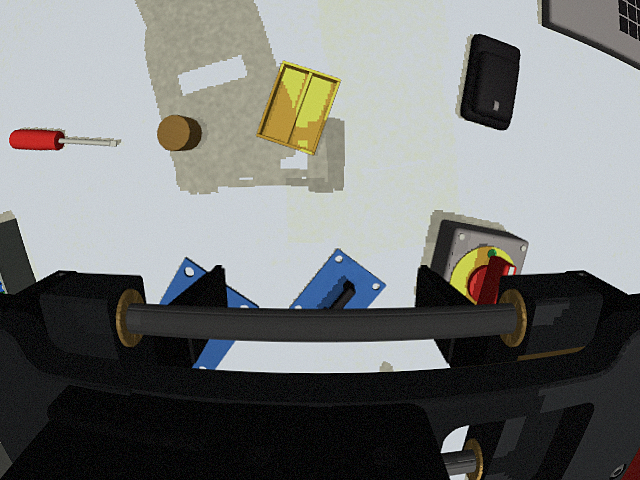

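The wrist camera sees the tool's +y side (toward the base here): isolator at (485,270), and plates partly hidden at (205,300) and (340,295). So I should hover about 70 beyond the isolator.

Request:
step_arm:
  rows:
    - [5,-27,34,0.01,0,0]
    - [5,-27,34,0,0,0]
    - [5,-27,34,0,0,0]
    - [5,-27,33,0,0,0]
    - [5,-25,30,0,0,0]

```text
t: 2.88
eef_pos: [602.1, 338.4, 213.5]
tcp_rot: [0.278, 1.566, 1.842]
ft_force: [-0.3, -0.6, 0.8]
opening: 1.001
```

```bash
python3 - <<'E'
from h import *
T,im=snap('wrist','w3');print(T[:3,3].round(1),phi(T),env.state()['t']);np.save('w3.npy',T)
T=np.load('w1.npy')
for p in [(314,234),(429,236)]:print(onz('wrist',p,60,T))
E
```

```text
[602.1 338.4 213.5] 1.564105513294161 2.925
[ 475.58162834 -259.37994651   60.        ]
[ 578.4706526  -236.62005779   60.        ]
```

View pics/w3.png

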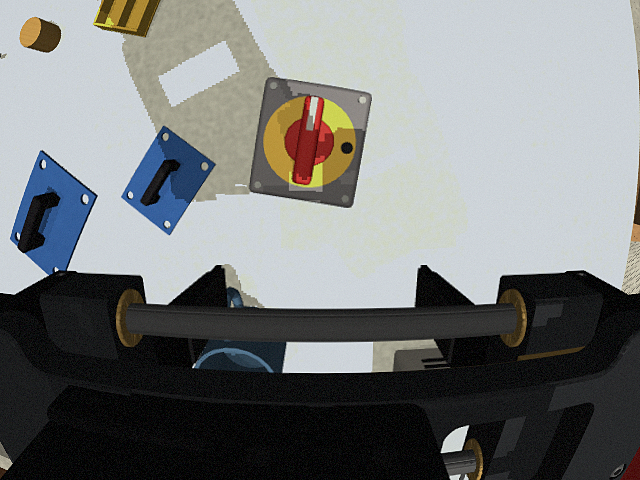

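Excellent: the wrist and top views of the threads agree within 1.5 mm. Here the isolator has its stripe up at (314,105) and its black mark at (347,148). Next I measure the axis and bar direction.

```bash
python3 - <<'E'
from h import *
T=np.load('w3.npy');im=cv2.imread('pics/w3.png')
cv2.imwrite('pics/c3.png',cv2.resize(im[70:215,240:380],None,fx=4,fy=4,interpolation=cv2.INTER_CUBIC))
hsv=cv2.cvtColor(im,cv2.COLOR_BGR2HSV);H,S,V=[hsv[...,i].astype(int) for i in range(3)]
m=(H>20)&(H<35)&(S>120)&(V>80);m[:60]=0;m[:,:240]=0;m[:,390:]=0;m[230:]=0
red=((H<8)|(H>172))&(S>130)&(V>60);red[:,:240]=0;red[230:]=0;red[:,390:]=0
u=np.argwhere(m|red)[:,::-1]
yy=np.argwhere(m)[:,::-1].astype(np.int32)
h=cv2.convexHull(yy)[:,0]
pts=np.array([onz('wrist',p,52,T)[:2] for p in h],np.float32)
print('disc',cv2.minEnclosingCircle(pts),cv2.fitEllipse(pts))
c=np.array([onz('wrist',p,50,T)[:2] for p in [(268,77),(371,93),(352,207),(249,192)]]);print('box',c.round(1).tolist(),c.mean(0),np.linalg.norm(c-np.roll(c,-1,0),axis=1))
for a,b in [(0,3),(1,2)]: print(np.degrees(np.arctan2(*(c[a]-c[b])[::-1])))
E
```

```text
disc ((528.6917114257812, 329.8381652832031), 37.972103118896484) ((528.671875, 329.8437805175781), (75.47296142578125, 75.72872924804688), 167.1171112060547)
box [[473.5, 296.3], [487.8, 381.2], [583.9, 365.5], [570.2, 278.8]] [528.82164467 330.45853497] [86.09582257 97.33730331 87.77816414 98.28476286]
169.70595294503352
170.68654991406095
```

View pics/c3.png

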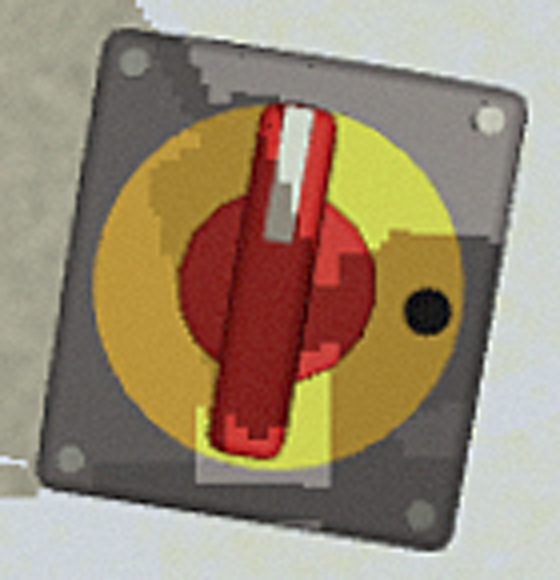

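Axis is at (528.7,330), confirmed by both the disc and the box. The bar lies along -9.8°, so jaw angle is 1.40. TCP height will be 90, putting the tips at 65, above the hub.

```bash
python3 - <<'E'
from h import *
plan((528.7,330,135),1.400,3)
E
```

```text
dphi -0.165 rotvec [ 0.1649  0.0056 -0.0015] dist 108.4
[25.756, 25.013, -3.997, 0.055, 0.002, -0.0]
[25.752, 24.77, -5.317, 0.055, 0.002, -0.0]
[25.751, 24.454, -6.621, 0.055, 0.002, -0.0]
```

Request:
step_arm:
  rows:
    - [20,25,-4,0.055,0.002,0]
    - [26,25,-5,0.055,0.002,0]
    - [26,24.5,-6.5,0.055,0.002,0]
    - [0,0,0,0,0,0]
  grip: 60

```text
t: 3.42
eef_pos: [526.8, 330.6, 136.3]
tcp_rot: [2.115, 1.567, -2.773]
ft_force: [0.7, 0.3, 0.7]
opening: 0.651
```

```bash
python3 - <<'E'
from h import *
T,im=snap('wrist','w4');print(T[:3,3].round(1),phi(T),env.state()['t'])
plan((528.7,330,90),1.400,2)
E
```

```text
[526.8 330.6 136.3] 1.3948006973338285 3.475
dphi 0.005 rotvec [-0.0047 -0.0003 -0.0009] dist 47.5
[23.756, -0.277, -0.46, -0.002, -0.0, -0.0]
[23.756, -0.266, -0.464, -0.002, -0.0, -0.0]
```

View pics/w4.png

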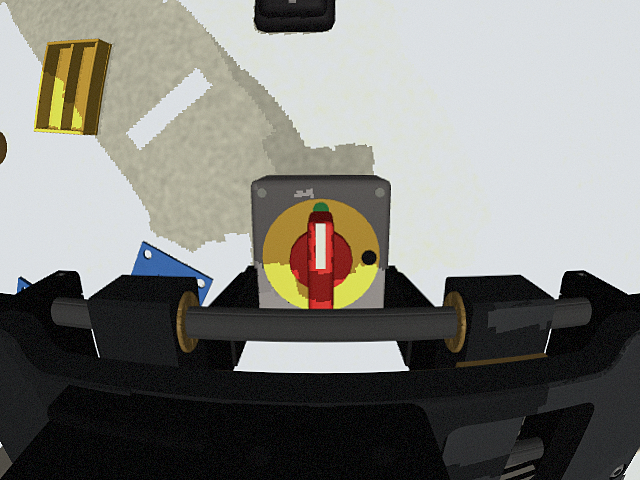

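The bar at (320,260) is centred between the jaws and aligned. I'll descend and close.

Request:
step_arm:
  rows:
    - [24,0,-0.5,0,0,0]
    - [22,0,-0.5,0,0,0]
    - [0,0,0,0,0,0]

```text
t: 3.85
eef_pos: [532.9, 331.0, 94.1]
tcp_rot: [-0.912, 1.564, 0.486]
ft_force: [-0.1, 0.1, 0.5]
opening: 0.628
```

Request:
step_arm:
  rows:
    - [0,0,0,0,0,0]
    - [0,0,0,0,0,0]
    - [0,0,0,0,0,0]
    - [0,0,0,0,0,0]
  grip: 5

```text
t: 4.35
eef_pos: [535.2, 331.6, 97.8]
tcp_rot: [-0.927, 1.559, 0.471]
ft_force: [-0.4, -0.7, 0.6]
opening: 0.265
```

```bash
python3 - <<'E'
from h import *
s=env.state();print({k:np.round(v,3) for k,v in s.items()},phi())
E
```

```text
{'t': np.float64(4.35), 'joints': array([ 0.45 ,  0.656,  1.684,  0.   ,  0.789, -0.948]), 'qvel': array([ 0.001, -0.004, -0.002, -0.001,  0.002, -0.002]), 'tau': array([-3.7000e-02, -6.5711e+01, -1.9918e+01,  1.3000e-02,  5.2000e-02,
       -1.0000e-03]), 'eef_pos': array([535.202, 331.625,  97.762]), 'tcp_rot': array([-0.927,  1.559,  0.471]), 'ft_force': array([-0.359, -0.74 ,  0.644]), 'moment': array([ 0.137, -0.168, -0.   ]), 'opening': np.float64(0.265)} 1.3975655795361366
```

Zero rows drift a little, with z up about 1 mm per row. I'll correct while the fingers finish closing.

```bash
python3 - <<'E'
from h import *
plan((528.7,330,90),1.400,2)
E
```

```text
dphi 0.002 rotvec [-0.0025  0.0071  0.0095] dist 10.3
[3.842, 3.099, -1.388, -0.001, 0.004, 0.005]
[3.861, 3.082, -1.371, -0.001, 0.004, 0.005]
```

Request:
step_arm:
  rows:
    - [5,4,-1,0,0.005,0.006]
    - [5,4,-0.5,0,0.005,0.006]
    - [1,0.5,0,0,0.001,0.001]

```text
t: 4.72
eef_pos: [530.0, 329.8, 91.7]
tcp_rot: [-2.103, 1.564, -0.704]
ft_force: [-1.6, 1.7, -2.0]
opening: 0.147
```

```bash
python3 - <<'E'
from h import *
s=env.state();print(s['opening']*95,s['ft_force'],s['moment'],phi())
plan((528.7,330,90),1.400,1)
snap('wrist','w5')
E
```

```text
13.92513637660348 [-1.63498049  1.68440042 -1.96685329] [ 0.73651559  0.38097912 -0.04159565] 1.398657822592757
dphi 0.001 rotvec [-0.0013 -0.0033  0.0056] dist 2.2
[1.69, 1.337, 0.008, -0.001, -0.003, 0.006]
```

View pics/w5.png

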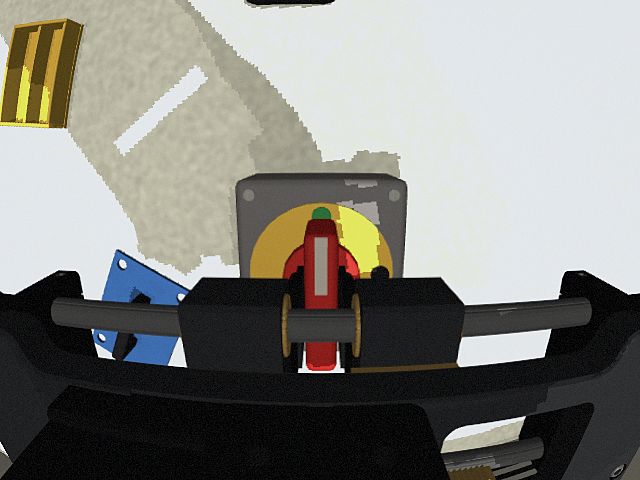

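Gripped at 13.9 mm, bar between the pads at (320,300). Turning clockwise means +wx.

Request:
step_arm:
  rows:
    - [1,0.5,0,0.16,0,0]
    - [1,0.3,0,0.17,0,0]
    - [1,0.3,0,0.17,0,0]
    - [1,0.3,0,0.17,0,0]

```text
t: 5.28
eef_pos: [529.3, 328.8, 91.5]
tcp_rot: [-1.407, 1.561, -0.696]
ft_force: [-2.2, -5.0, 14.6]
opening: 0.141
```

```bash
python3 - <<'E'
from h import *
s=env.state();print(s['opening']*95,s['ft_force'],s['moment'],phi())
plan((528.7,330,90),-0.18,5)
E
```

```text
13.409380337918144 [-2.24779144 -4.99035163 14.55327288] [-0.8968001   0.59328371  0.06028699] 0.7104140537798577
dphi -0.89 rotvec [0.8904 0.0057 0.0081] dist 2.1
[0.306, 0.271, 0.062, 0.178, 0.001, 0.002]
[0.307, 0.277, 0.013, 0.178, 0.001, 0.002]
[0.307, 0.275, -0.036, 0.178, 0.001, 0.002]
[0.307, 0.264, -0.083, 0.178, 0.001, 0.002]
[0.308, 0.245, -0.128, 0.178, 0.001, 0.002]
```

Request:
step_arm:
  rows:
    - [0.2,0.3,0,0.175,0.001,0.002]
    - [0.2,0.3,0,0.175,0.001,0.002]
    - [0.2,0.3,0,0.175,0.001,0.002]
    - [0.2,0.3,0,0.175,0.001,0.002]

```text
t: 5.78
eef_pos: [528.3, 328.2, 91.6]
tcp_rot: [-1.72, 1.568, -1.733]
ft_force: [-1.7, -3.8, 7.5]
opening: 0.144
```

```bash
python3 - <<'E'
from h import *
s=env.state();print(s['opening']*95,s['ft_force'],s['moment'],phi())
plan((528.7,330,90),-0.18,1)
E
```

```text
13.663121355763716 [-1.68043067 -3.80220242  7.45526589] [-0.6971711   0.21819847 -0.0739829 ] -0.012856705735970314
dphi -0.167 rotvec [ 0.1671 -0.0002  0.0029] dist 2.5
[1.612, 1.815, 0.403, 0.167, -0.0, 0.003]
```

Request:
step_arm:
  rows:
    - [0.2,0.5,0,0.15,0,0.002]
    - [0,0.5,0,0.04,0,0.002]

```text
t: 6.02
eef_pos: [528.0, 328.2, 91.6]
tcp_rot: [-1.97, 1.569, -2.179]
ft_force: [1.0, -1.8, 3.8]
opening: 0.146
```

```bash
python3 - <<'E'
from h import *
s=env.state();print(s['opening']*95,s['ft_force'],s['moment'],phi())
snap('wrist','w6')
E
```

```text
13.861824337964327 [ 0.99212383 -1.82000746  3.75289751] [-0.35032743 -0.25926432  0.76491769] -0.2096210721131401
```

View pics/w6.png

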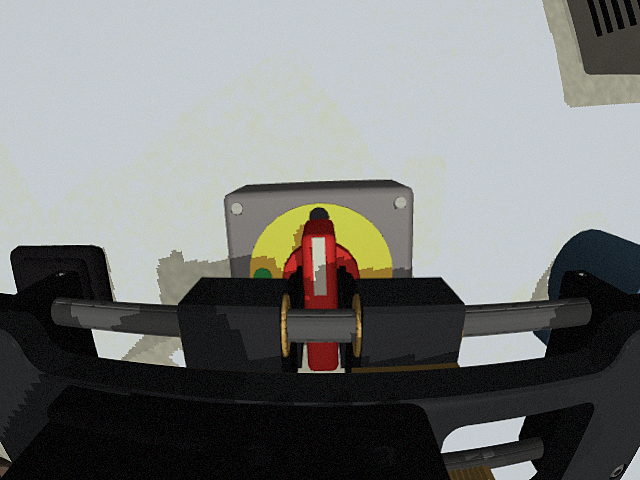

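The stripe is at the black mark (318,215), against the end stop (moment 0.76 N m). Release and lift.

Request:
step_arm:
  rows:
    - [0,0,0,-0.03,0,0]
    - [0,0,0,0,0,0]
    - [0,0,0,0,0,0]
  grip: 60

```text
t: 6.45
eef_pos: [527.3, 328.6, 90.7]
tcp_rot: [-2.586, 1.568, -2.762]
ft_force: [0.1, 1.5, -0.1]
opening: 0.407
```

Request:
step_arm:
  rows:
    - [-15,0,0,0,0,0]
    - [-40,0,0,0,0,0]
    - [-50,0,0,0,0,0]

```text
t: 6.82
eef_pos: [526.4, 328.3, 196.6]
tcp_rot: [-2.563, 1.562, -2.739]
ft_force: [0.5, -0.3, 0.1]
opening: 0.629
```

```bash
python3 - <<'E'
from h import *
T,im=snap('wrist','w7');np.save('w7.npy',T);print(T[:3,3].round(1),phi(T),env.state()['t'],env.state()['joints'])
# plan to hover for cover viewing: tool y at phi=.95
f=0.947; y=np.array([-np.sin(f),np.cos(f)])
p=np.array([594.8,16])-y*75
print(p);plan((p[0],p[1],210),f,7)
E
```

```text
[526.4 328.3 196.6] -0.17623706627133431 6.875 [4.51249731e-01 5.23178709e-01 1.60577452e+00 6.09293145e-04
 1.01217431e+00 6.27038211e-01]
[655.67500983 -27.80905361]
dphi 1.123 rotvec [-1.1231e+00  5.0000e-04 -6.0000e-04] dist 379.3
[-0.901, -47.053, 26.851, -0.16, 0.0, -0.0]
[-0.898, -50.738, 18.989, -0.16, 0.0, -0.0]
[-0.895, -53.12, 10.639, -0.16, 0.0, -0.0]
[-0.891, -54.138, 2.016, -0.16, 0.0, -0.0]
[-0.887, -53.765, -6.659, -0.16, 0.0, -0.0]
[-0.881, -52.01, -15.163, -0.16, 0.0, -0.0]
[-0.876, -48.92, -23.277, -0.16, 0.0, -0.0]
```

View pics/w7.png

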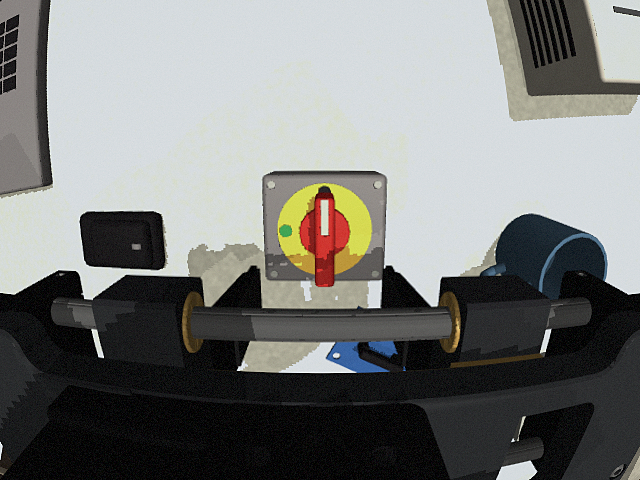

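The isolator is off: free of the gripper, the stripe (325,215) stays at the black mark. Next, the plate.

Request:
step_arm:
  rows:
    - [-6,-46,27,-0.16,0,0]
    - [0,-51,19,-0.16,0,0]
    - [0,-53,11,-0.16,0,0]
    - [0,-54,2,-0.16,0,0]
    - [0,-54,-7,-0.16,0,0]
    - [0,-52,-15,-0.16,0,0]
    - [0,-49,-23,-0.16,0,0]

```text
t: 7.75
eef_pos: [665.3, -31.4, 220.0]
tcp_rot: [-0.69, 1.557, 0.296]
ft_force: [-0.2, -0.1, -0.2]
opening: 0.633
```

```bash
python3 - <<'E'
from h import *
T,im=snap('wrist','w8');np.save('w8.npy',T);print(T[:3,3].round(1),phi(T),env.state()['t'])
E
```

```text
[665.3 -31.4 220. ] 0.9857774513534566 7.8
```

View pics/w8.png

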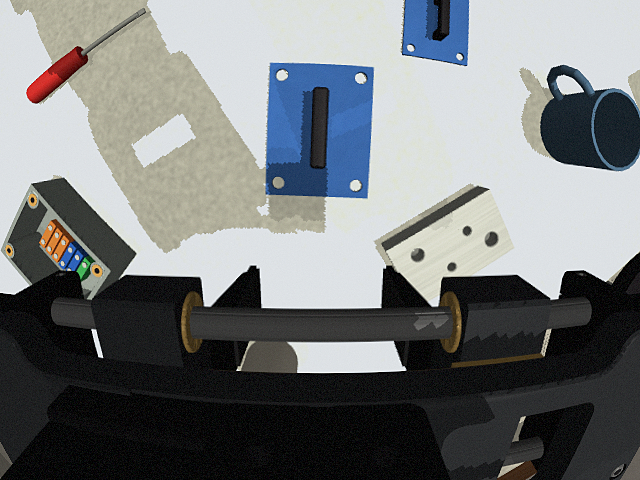

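The plate is fully in view: holes at (282,75), (361,77), (356,186), (278,183), bar centred near (319,128).

```bash
python3 - <<'E'
from h import *
T=np.load('w8.npy');im=cv2.imread('pics/w8.png');hsv=cv2.cvtColor(im,cv2.COLOR_BGR2HSV);H,S,V=[hsv[...,i].astype(int) for i in range(3)]
blue=((H>98)&(H<125)&(S>130)).astype(np.uint8)
P=[]
for g in [(282,75),(361,77),(356,186),(278,183)]:
    w=blue[g[1]-10:g[1]+11,g[0]-10:g[0]+11];n,l,s,c=cv2.connectedComponentsWithStats((1-w).astype(np.uint8))
    k=l[10,10];P.append(c[k]+np.array(g)-10);print(P[-1].round(1),s[k][4])
def fit(z):
    W=np.array([onz('wrist',p,z,T)[:2] for p in P]);return W
W=fit(3);d=lambda a,b:np.linalg.norm(W[a]-W[b])
print(W.round(1).tolist(),'mean',W.mean(0),d(0,1),d(2,3),d(1,2),d(0,3))
v=W[2]-W[1]+W[3]-W[0];print('long axis deg',np.degrees(np.arctan2(v[1],v[0])))
blk=(V<70)&(S<140)&(blue==0);blk=blk.astype(np.uint8);blk[:80]=0;blk[175:]=0;blk[:,:303]=0;blk[:,335:]=0
r=cv2.minAreaRect(np.argwhere(blk)[:,::-1].astype(np.float32));b=cv2.boxPoints(r);Bw=np.array([onz('wrist',p,41,T)[:2] for p in b]);print('bar',r,Bw.mean(0))
E
```

```text
[281.5  74.8] 119
[360.5  77.9] 113
[355.3 185.1] 128
[277.9 182.2] 130
[[530.2, 15.5], [574.7, 77.2], [660.4, 15.1], [616.1, -46.2]] mean [595.35129743  15.40998501] 76.08066327153873 75.66516120793996 105.84118143744402 105.7744848570242
long axis deg -35.826513193241574
bar ((318.7996826171875, 127.34141540527344), (15.614236831665039, 81.05416107177734), 2.4540317058563232) [595.19188513  15.3164268 ]
```

The fit is precise: 76 x 105.8 spacing, centre (595.3,15.4), long axis -35.8°, and the bar agrees. Jaw angle is 0.9455 and TCP z is 40.

```bash
python3 - <<'E'
from h import *
plan((595.3,15.4,90),0.9455,3)
E
```

```text
dphi -0.049 rotvec [0.0492 0.0097 0.0107] dist 157.5
[42.967, 30.164, 1.273, 0.016, 0.003, 0.004]
[43.071, 30.028, 0.918, 0.016, 0.003, 0.004]
[43.176, 29.885, 0.566, 0.016, 0.003, 0.004]
```

Request:
step_arm:
  rows:
    - [38,29,1,0.016,0.003,0.004]
    - [43,30,1,0.016,0.003,0.004]
    - [43,30,0.5,0.016,0.003,0.004]
    - [0,0,0,0,0,0]

```text
t: 8.3
eef_pos: [595.8, 12.9, 95.2]
tcp_rot: [-0.799, 1.566, 0.142]
ft_force: [1.0, 0.4, 0.5]
opening: 0.631
```

```bash
python3 - <<'E'
from h import *
plan((595.3,15.4,41),0.9455,2);print(env.state()['eef_pos'])
E
```

```text
dphi 0.004 rotvec [-0.0043  0.0031  0.0032] dist 54.2
[27.083, 1.036, 0.775, -0.002, 0.002, 0.002]
[27.084, 0.991, 0.819, -0.002, 0.002, 0.002]
[595.8249367   12.89285203  95.16775007]
```

Request:
step_arm:
  rows:
    - [23,1,1,-0.002,0.002,0.002]
    - [22,1,0.8,-0.002,0.002,0.002]
    - [6,0,0,0,0,0]

```text
t: 8.68
eef_pos: [599.9, 14.8, 48.0]
tcp_rot: [-1.085, 1.563, -0.14]
ft_force: [0.7, 0.3, 0.3]
opening: 0.63
```

```bash
python3 - <<'E'
from h import *
plan((595.3,15.4,40),0.9455,1);print(env.state()['eef_pos'])
E
```

```text
dphi -0.0 rotvec [0.0002 0.0036 0.0068] dist 9.3
[8.006, 4.108, -2.267, 0.0, 0.004, 0.007]
[599.89693148  14.84298817  48.04239378]
```

Request:
step_arm:
  rows:
    - [7,3.5,-2,0,0.004,0.006]
    - [3,1.5,-0.5,0,0.001,0.002]

```text
t: 8.93
eef_pos: [595.6, 15.3, 39.6]
tcp_rot: [-1.673, 1.57, -0.728]
ft_force: [1.1, -0.3, 0.6]
opening: 0.63
```

```bash
python3 - <<'E'
from h import *
plan((595.3,15.4,40),0.9455,1);print(env.state()['eef_pos'])
E
```

```text
dphi 0.0 rotvec [-0.0001 -0.0001  0.001 ] dist 0.5
[-0.444, 0.271, -0.091, -0.0, -0.0, 0.001]
[595.57357653  15.31448947  39.55619938]
```

Request:
step_arm:
  rows:
    - [0.5,0.3,0,0,0,0]
    - [0.5,0.3,0,0,0,0]
    - [0.5,0.3,0,0,0,0]
    - [0.5,0.3,0,0,0,0]
    - [0.5,0.3,0,0,0,0]
  grip: 5

```text
t: 9.55
eef_pos: [594.9, 16.2, 38.3]
tcp_rot: [-1.228, 1.568, -0.283]
ft_force: [-1.2, 0.3, 0.3]
opening: 0.161
```

```bash
python3 - <<'E'
from h import *
plan((595.3,15.4,40),0.9455,1);s=env.state();print(s['eef_pos'],s['opening']*95,s['ft_force'])
E
```

```text
dphi 0.0 rotvec [-0.0002  0.001   0.0027] dist 1.9
[-1.723, -0.78, -0.404, -0.0, 0.001, 0.003]
[594.90937826  16.18306482  38.27480205] 15.295416883610248 [-1.15434159  0.30422502  0.25317463]
```

Nearly closed (15.3 mm). One more row pair, then lift.

Request:
step_arm:
  rows:
    - [0,0,0,0,0,0.001]
    - [0,0,0,0,0,0.001]
    - [0,0,0,0,0,0]

```text
t: 9.93
eef_pos: [594.8, 16.2, 38.2]
tcp_rot: [-0.464, 1.57, 0.481]
ft_force: [-0.5, -0.0, -0.3]
opening: 0.145
```

Request:
step_arm:
  rows:
    - [-15,0,0,0,0,0]
    - [-35,0,0,0,0,0]
    - [-45,0,0,0,0,0]

```text
t: 10.3
eef_pos: [593.1, 16.2, 133.6]
tcp_rot: [2.033, 1.564, 2.978]
ft_force: [-0.1, 0.6, -2.8]
opening: 0.145
```

```bash
python3 - <<'E'
from h import *
s=env.state();print(s['opening']*95,s['ft_force'],s['moment'])
T,im=snap('wrist','w9');np.save('w9.npy',T);print(T.round(3),phi(T))
f=0.947+np.radians(48.1);print(f)
plan((534.6,-284.8,165),f,7)
E
```

```text
13.730072056201166 [-0.10969528  0.63952563 -2.7875683 ] [ 0.0241818  -0.19545302 -0.02623555]
[[-7.00000e-03 -8.11000e-01  5.86000e-01  5.93054e+02]
 [ 1.00000e-03  5.86000e-01  8.11000e-01  1.62060e+01]
 [-1.00000e+00  6.00000e-03 -3.00000e-03  1.33645e+02]
 [ 0.00000e+00  0.00000e+00  0.00000e+00  1.00000e+00]] 0.9452634185947533
1.7865033702092725
dphi 0.841 rotvec [-8.411e-01  8.000e-04  1.400e-03] dist 308.0
[-3.626, -18.147, -39.924, -0.12, 0.0, 0.0]
[-3.625, -13.23, -41.812, -0.12, 0.0, 0.0]
[-3.622, -8.122, -43.097, -0.12, 0.0, 0.0]
[-3.618, -2.897, -43.76, -0.12, 0.0, 0.0]
[-3.613, 2.369, -43.792, -0.12, 0.0, 0.0]
[-3.608, 7.602, -43.193, -0.12, 0.0, 0.0]
[-3.601, 12.725, -41.97, -0.12, 0.0, 0.0]
```

View pics/w9.png

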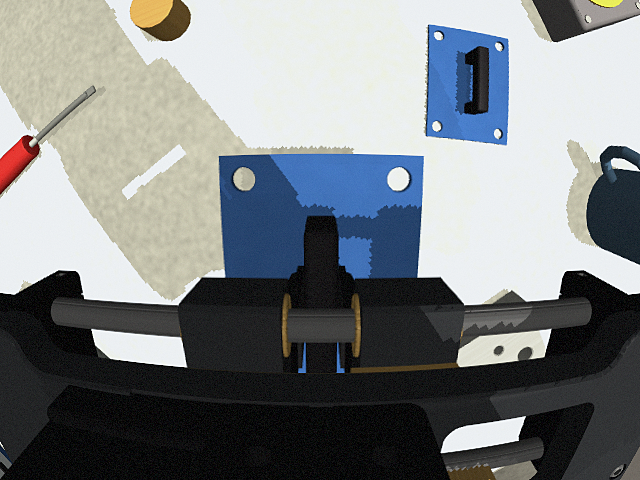

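The plate is held: opening 13.7 mm, load 2.8 N, two holes visible at (244,179) and (399,179). I'll measure its pose in the tool frame while moving toward the box.

Request:
step_arm:
  rows:
    - [-10,-18,-40,-0.12,0,0]
    - [-8,-13,-42,-0.12,0,0]
    - [-4,-8,-43,-0.12,0,0]
    - [-4,-3,-44,-0.12,0,0]
    - [-4,2,-44,-0.12,0,0]
    - [-3,8,-43,-0.12,0,0]
    - [-2,13,-42,-0.12,0,0]

```text
t: 11.22
eef_pos: [535.5, -291.5, 182.6]
tcp_rot: [-1.946, 1.563, -0.129]
ft_force: [1.5, -0.3, -3.3]
opening: 0.148
```

```bash
cat >> h.py <<'E'
def holes(T,im,guess,below):
    """near-side hole centroids -> tool coords on plane tool x = below"""
    hsv=cv2.cvtColor(im,cv2.COLOR_BGR2HSV);H,S,V=[hsv[...,i].astype(int) for i in range(3)]
    blue=((H>98)&(H<125)&(S>120)).astype(np.uint8);out=[]
    c=env.get_calibration('wrist')
    for g in guess:
        w=blue[g[1]-22:g[1]+23,g[0]-22:g[0]+23];n,l,s,ce=cv2.connectedComponentsWithStats(1-w)
        k=l[22,22];p=ce[k]+np.array(g)-22
        o,d=ray('wrist',p,np.eye(4));q=o+d*(below-o[0])/d[0];out.append(q);print('hole',p.round(1),s[k].tolist(),q.round(1))
    return np.array(out)
E
python3 - <<'E'
from h import *
holes(np.load('w9.npy'),cv2.imread('pics/w9.png'),[(244,179),(399,179)],35.7)
s=env.state();print(s['opening']*95,s['ft_force'],s['t'])
T,im=snap('wrist','w10');np.save('w10.npy',T);print(T.round(3),phi(T))
snap('top','t10')
plan((534.6,-284.8,150),1.786,1)
E
```

```text
hole [243.8 178.7] [11, 10, 23, 25, 434] [ 35.7  52.3 -38.1]
hole [397.9 178.8] [10, 10, 23, 25, 445] [35.7 52.2 37.9]
14.071896523242014 [ 1.4923354  -0.26305554 -3.31566625] 11.225
[[ 8.00000e-03 -9.70000e-01 -2.44000e-01  5.35521e+02]
 [-1.00000e-03 -2.44000e-01  9.70000e-01 -2.91523e+02]
 [-1.00000e+00 -7.00000e-03 -3.00000e-03  1.82637e+02]
 [ 0.00000e+00  0.00000e+00  0.00000e+00  1.00000e+00]] 1.8173813874210183
dphi -0.027 rotvec [ 0.0271 -0.0042  0.0077] dist 33.9
[32.574, -1.335, 9.2, 0.027, -0.004, 0.008]
```

View pics/w10.png

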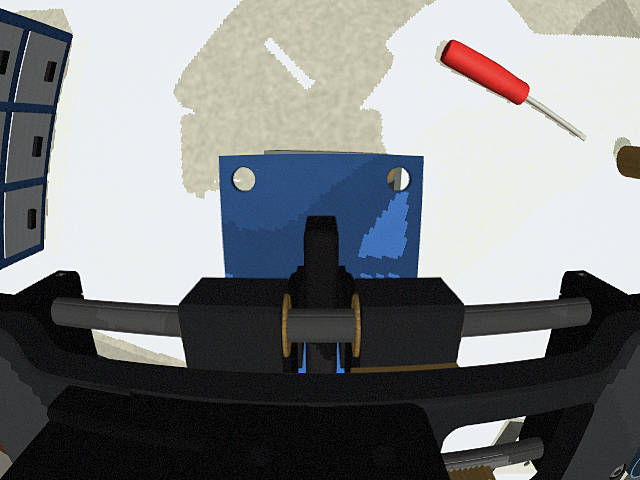

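View pics/t10.png

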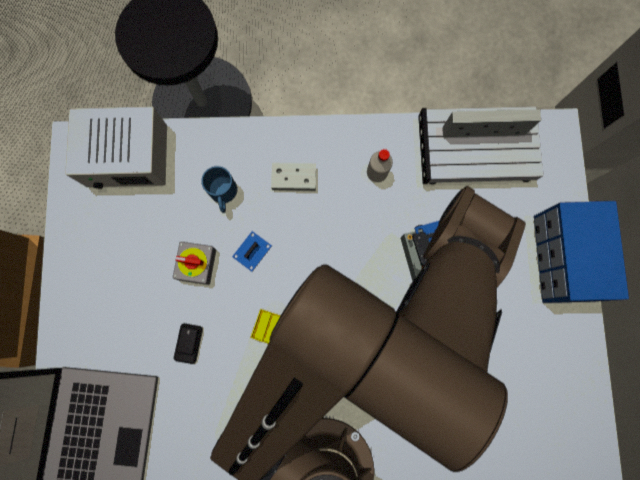

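The plate sits true in the jaws: holes at tool y=52.25, z=±38.0, spacing exactly 76. Next I refine the box pose using rings from w1, w8 and top.

```bash
python3 - <<'E'
from h import *
def rings(f,T,gs):
    im=cv2.imread(f);hsv=cv2.cvtColor(im,cv2.COLOR_BGR2HSV);H,S,V=[hsv[...,i].astype(int) for i in range(3)];out=[]
    for g in gs:
        w=((H>10)&(H<30)&(S>100)&(V>90))[g[1]-12:g[1]+13,g[0]-12:g[0]+13]
        a=np.argwhere(w)[:,::-1].astype(np.float32)
        e=cv2.minAreaRect(cv2.convexHull(a));p=np.array(e[0])+np.array(g)-12
        q=onz('wrist',p,60,T);print(f,p.round(1),np.round(e[1],1),q.round(1));out.append(q[:2])
    return out
a=rings('pics/w1.png',np.load('w1.npy'),[(314,234),(429,236)])
b=rings('pics/w8.png',np.load('w8.npy'),[(33,200),(8,249),(96,270)])
# model: t0..t3 ; a=[t1,t0]; order b by nearest
M=np.array([[53,38],[-53,38],[-53,-38],[53,-38]],float)
top=np.array([[578.4,-236.7],[474.2,-258.8],[490.9,-333.6],[595,-310.2]])
from scipy.optimize import least_squares
def fit(obs,idx):
    f=lambda x:((M[idx]@np.array([[np.cos(x[2]),np.sin(x[2])],[-np.sin(x[2]),np.cos(x[2])]])+x[:2])-obs).ravel()
    r=least_squares(f,[535,-285,.2]);print(r.x[:2].round(1),np.degrees(r.x[2]).round(2),'res',r.fun.round(1))
near=lambda o:[int(np.argmin(np.linalg.norm(top-p,axis=1))) for p in o]
fit(top,[0,1,2,3]);fit(np.array(a),near(a));fit(np.array(b),near(b))
al=np.array(list(top)+a+b);fit(al,near(al))
E
```

```text
pics/w1.png [313.  234.5] [13. 14.] [ 474.7 -260.    60. ]
pics/w1.png [429.  236.5] [13. 12.] [ 578.5 -237.1   60. ]
pics/w8.png [ 32.5 199.5] [11.  7.] [ 475.3 -259.4   60. ]Traceback (most recent call last):
  File "<stdin>", line 11, in <module>
  File "<stdin>", line 7, in rings
cv2.error: OpenCV(4.12.0) /io/opencv/modules/imgproc/src/convhull.cpp:143: error: (-215:Assertion failed) total >= 0 && (depth == CV_32F || depth == CV_32S) in function 'convexHull'
```

```bash
python3 - <<'E'
from h import *
from scipy.optimize import least_squares
T=np.load('w8.npy')
b=[onz('wrist',p,60,T)[:2] for p in [(32.5,199.5),(8,249),(96,270)]]
a=[[474.7,-260.0],[578.5,-237.1]]
M=np.array([[53,38],[-53,38],[-53,-38],[53,-38]],float)
top=np.array([[578.4,-236.7],[474.2,-258.8],[490.9,-333.6],[595,-310.2]])
def fit(obs,idx):
    f=lambda x:((M[idx]@np.array([[np.cos(x[2]),np.sin(x[2])],[-np.sin(x[2]),np.cos(x[2])]])+x[:2])-obs).ravel()
    r=least_squares(f,[535,-285,.2]);print(r.x[:2].round(1),np.degrees(r.x[2]).round(2),'res',r.fun.round(1))
near=lambda o:[int(np.argmin(np.linalg.norm(top-np.array(p),axis=1))) for p in o]
for o in (top,np.array(a),np.array(b),np.array(list(top)+a+b)): fit(o,near(o))
E
```

```text
[ 534.6 -284.8] 12.43 res [-0.2  0.4  0.5 -0.3  0.2  0.3 -0.4 -0.3]
[ 534.8 -285.7] 12.44 res [ 0.1  0.  -0.1 -0. ]
[ 534.3 -285.8] 11.82 res [-0.7 -0.   0.4  0.3  0.3 -0.3]
[ 534.5 -285.3] 12.27 res [-0.1 -0.2  0.5 -0.6 -0.1 -0.1 -0.6 -1.  -0.   0.6 -0.2  0.2 -0.6  0.
  1.   0.5  0.2  0.6]
```

All views agree within 1 mm: box at (534.6,-285.4), yaw 12.35°. The TCP goal is (533.9,-285.6), φ=1.786. I'll go to z=125 first, then look.

```bash
python3 - <<'E'
from h import *
plan((533.9,-285.6,128),1.786,3)
E
```

```text
dphi -0.027 rotvec [ 0.0271 -0.0042  0.0077] dist 55.3
[18.19, -0.098, 2.895, 0.009, -0.001, 0.003]
[18.193, -0.119, 2.871, 0.009, -0.001, 0.003]
[18.197, -0.14, 2.846, 0.009, -0.001, 0.003]
```

Request:
step_arm:
  rows:
    - [18,0,3,0.01,-0.001,0.003]
    - [18,0,3,0.01,-0.001,0.003]
    - [16,0,3,0.01,-0.001,0.003]
    - [0,0,0,0,0,0]

```text
t: 11.82
eef_pos: [532.7, -281.5, 126.8]
tcp_rot: [1.223, 1.567, 3.002]
ft_force: [0.7, 0.1, -3.0]
opening: 0.144
```

```bash
python3 - <<'E'
from h import *
print(env.state()['eef_pos']);plan((533.9,-285.6,115),1.786,2)
E
```

```text
[ 532.70583401 -281.51501815  126.79631623]
dphi 0.007 rotvec [-0.0067  0.0013 -0.0035] dist 12.5
[5.895, -0.182, -2.129, -0.003, 0.001, -0.002]
[5.897, -0.165, -2.126, -0.003, 0.001, -0.002]
```

Request:
step_arm:
  rows:
    - [6,0,-2,-0.003,0.001,-0.002]
    - [5,0,-2,-0.003,0.001,-0.002]

```text
t: 12.08
eef_pos: [534.2, -285.2, 115.9]
tcp_rot: [-2.406, 1.568, -0.62]
ft_force: [-0.1, 0.6, -4.0]
opening: 0.145
```

```bash
python3 - <<'E'
from h import *
T,im=snap('wrist','w11');np.save('w11.npy',T);print(T[:3,3]);plan((533.9,-285.6,108.5),1.786,1)
cv2.imwrite('pics/c11.png',cv2.resize(im[140:220,210:430],None,fx=3.6,fy=3.6,interpolation=cv2.INTER_CUBIC))
E
```

```text
[ 534.17903121 -285.17737189  115.86230171]
dphi -0.001 rotvec [ 0.0006 -0.0015  0.0013] dist 6.9
[6.856, 0.223, -0.216, 0.001, -0.001, 0.001]
```

View pics/c11.png

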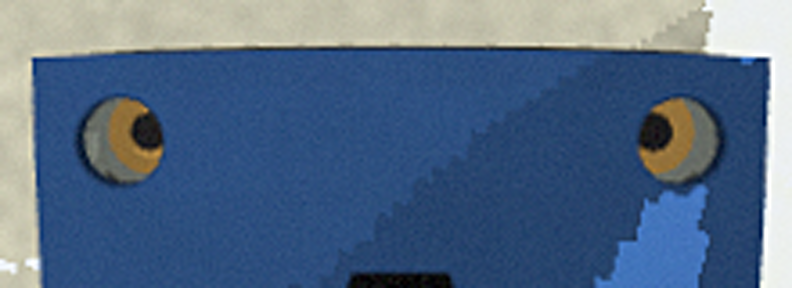

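Both threads show symmetrically through the holes, displaced inward as parallax predicts. I'll descend the last few mm.

Request:
step_arm:
  rows:
    - [4,0.2,0,0,-0.001,0.001]
    - [3,0,0,0,0,0]

```text
t: 12.38
eef_pos: [534.0, -285.8, 108.4]
tcp_rot: [-2.442, 1.569, -0.656]
ft_force: [-0.2, 0.2, -3.3]
opening: 0.143
```

```bash
python3 - <<'E'
from h import *
T,im=snap('wrist','w12');np.save('w12.npy',T);s=env.state();print(T[:3,3],s['ft_force'],s['qvel'].round(3));plan((533.9,-285.6,108.3),1.786,1)
cv2.imwrite('pics/c12.png',cv2.resize(im[140:220,210:430],None,fx=3.6,fy=3.6,interpolation=cv2.INTER_CUBIC))
holes(T,im,[(244,179),(399,179)],35.7)
g=cv2.cvtColor(im,cv2.COLOR_BGR2HSV)[...,2]
for (u,v) in [(244,179),(399,179)]:
    w=(im[v-22:v+23,u-22:u+23].max(2)<60).astype(np.uint8);n,l,st,c=cv2.connectedComponentsWithStats(w)
    for i in range(1,n):
        if st[i][4]>15:
            p=c[i]+np.array([u,v])-22;print('dark',p.round(1),st[i].tolist(),onz('wrist',p,60,T).round(1),(T[:3,:3].T@(onz('wrist',p,60,T)-T[:3,3])).round(1))
E
```

```text
[ 533.98899289 -285.78322277  108.35368889] [ 6.70940442e-01 -1.74646739e-03 -4.29169866e+00] [ 0.001 -0.003 -0.003  0.     0.011 -0.001]
dphi -0.0 rotvec [ 0.0002 -0.0009  0.0007] dist 0.3
[-0.233, 0.005, 0.143, 0.0, -0.001, 0.001]
hole [243.9 178.6] [11, 10, 23, 24, 429] [ 35.7  52.3 -38. ]
hole [397.9 178.7] [10, 10, 23, 24, 429] [35.7 52.3 37.9]
dark [233.1 180.7] [10, 15, 5, 17, 24] [ 494.8 -342.1   60. ] [ 48.4  50.4 -46.5]
dark [249.5 177.6] [23, 16, 10, 10, 84] [ 491.5 -333.6   60. ] [ 48.3  51.8 -37.6]
dark [408.2 180.9] [27, 15, 7, 18, 20] [ 475.1 -251.5   60. ] [48.3 50.3 46.1]
dark [394.4 177.9] [13, 16, 10, 11, 86] [ 475.3 -259.1   60. ] [48.3 51.7 38.6]
```

View pics/c12.png

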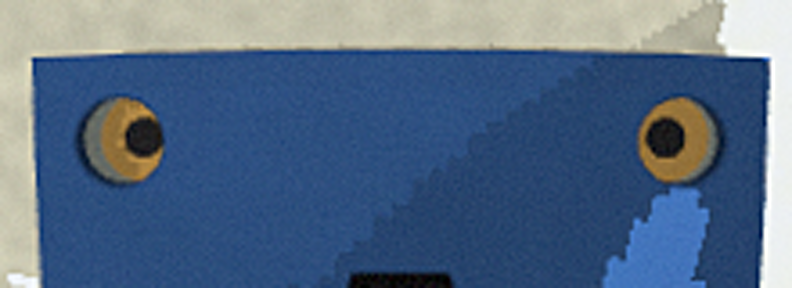

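The threads lie at tool (51.75, -37.6/+38.6) against the holes at (52.3, ±38.0). That is 0.7 mm off at most, with no yaw error. The underside is about 70.1, 10 mm above the rim. Last, a side view and a steadiness check.

```bash
python3 - <<'E'
from h import *
T,im=snap('side','s13');snap('top','t13')
print(proj('side',(534,-285,65)))
u,v=proj('side',(534,-285,70)).astype(int)
cv2.imwrite('pics/c13.png',cv2.resize(im[max(0,v-60):v+60,u-80:u+80],None,fx=4,fy=4,interpolation=cv2.INTER_CUBIC))
for i in range(4): env.read_camera('wrist')
s=env.state();print(s['eef_pos'],s['tcp_rot'],s['opening']*95,s['ft_force'],s['t']);plan((533.9,-285.6,108.3),1.786,1)
E
```

```text
[392.48943243 206.30910186]
[ 534.10451056 -285.68640873  108.66757396] [-2.4447508   1.5691808  -0.65835488] 13.692484545593429 [ 0.30110391 -0.24665766 -3.52724613] 12.725
dphi -0.0 rotvec [ 0.0004 -0.0012  0.001 ] dist 0.4
[0.367, 0.182, 0.129, 0.0, -0.001, 0.001]
```

View pics/c13.png

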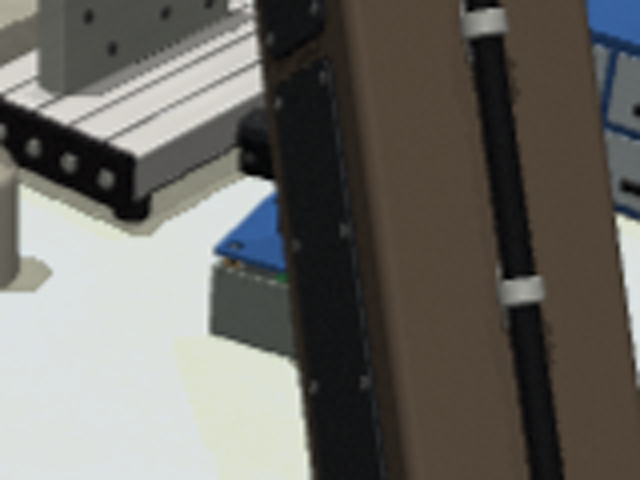

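View pics/t13.png

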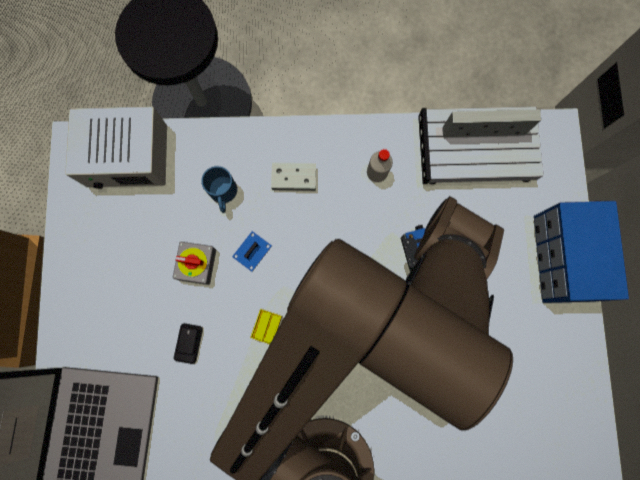

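The side crop shows the plate clear of and parallel to the rim. The top view shows the isolator off at (190,262) and the bystanders it can see where they were. The pose is steady, so I'm handing in.

```bash
python3 -c "
from cell import env
env.job_done();print(env.state()['eef_pos'],env.state()['t'])"
```

```text
the job is handed in; nothing more can be done
the job is handed in; nothing more can be done
```

The isolator is off, and I handed in with the arm holding the blue cover plate steady about 1 cm above the terminal box, at about 12.7 s of the 51 s allowed.

- **Isolator:** I turned the handle a quarter turn clockwise to its end stop. After release, the wrist and top views both showed the white stripe still at the black mark.
- **Plate position:** The TCP was within 0.4 mm of its goal. The underside is about 70.3 mm above the table, roughly 10 mm above the rim, and tilt is about 0.002 rad.
- **Hole alignment:** The two threads visible through the near holes were within about 0.7 mm of the hole centres, with no yaw error. The arm hid the far two holes, so I inferred those from the known geometry and the box fit, where the views agreed to about 1 mm.
- **Steadiness:** Over the last 0.35 s of holding, the TCP moved about 0.3 mm, and the grip stayed at 13.7 mm.
- **Other things on the bench:** The last top view showed the mug, workpiece, cleaner and mouse where they started, and the tray too as far as it could be seen. The gauge and screwdriver were hidden by the arm then; they were last seen undisturbed in the wrist pictures.

No check failed. Arm rows with no commanded motion drifted by about 1 mm each, and I corrected this before each grasp. The highest wrist force I read was about 15 N, while turning the handle.

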